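# Snap the lid of the small-parts box shut

## Task

The lid of the small-parts box is only resting on it: all four sections of its raised rim still stand proud. With the fingertips, press down each of the four sections in turn until it clicks and stays down, so that the lid is fully shut all the way round. Only press: do not lift, tip or push the box away, leave the things around it where they lie, and finish clear of everything.

Things in the scene. Friction and masses are not known exactly. Their poses are not given: they have to be found in the camera images.
- parts_box: Small-parts box, black plastic, grey snap-fit lid with a clear window; 120 mm along its x, 160 mm along its y, 1.3 kg, loose on the bench. Origin: centre of its underside. The raised rim (18 mm wide) round the lid is cut into four straight sections, one to a side, between fixed corner pieces 60 mm high. Open section: top 68 to 69 mm above the bench; shut: 59.5 to 60 mm. Window 12 mm below the shut rim.
- rim_front_top (a point): Centre of the top face of the rim section on the box's own -x side (at x = -51 mm, y = 0 in the box's frame); a straight grey bar 120 mm long and 18 mm wide. The point moves with the section: 68 to 69 mm above the bench when open, 60 mm when shut.
- rim_back_top (a point): The same for the section on the box's own +x side (x = +51 mm, y = 0), 120 mm long and 18 mm wide.
- rim_left_top (a point): The same for the section on the box's own +y side (x = 0, y = +71 mm), 80 mm long and 18 mm wide.
- rim_right_top (a point): The same for the section on the box's own -y side (x = 0, y = -71 mm), 80 mm long and 18 mm wide.
- rim_front (a joint): How far the section on the box's -x side is pressed straight down, m: 0 to 0.001 open, 0.009 to 0.0096 clicked shut. Its catch resists with up to about 10 N over the first 4.5 mm and springs back if released there; past that it snaps down by itself and stays there, against its hard stop.
- rim_back (a joint): The same for the section on the box's +x side.
- rim_left (a joint): The same for the section on the box's +y side.
- rim_right (a joint): The same for the section on the box's -y side.
- screw_tin: Open steel tin of wood screws, 73 mm across, 54 mm high, loose, behind the box: leave it alone. Origin: centre of its underside.
- offcut_2: Beech offcut 60 x 85 x 24 mm, loose, on the box's -y side: leave it alone. Origin: centre of its underside. Beyond it, not part of the job, a fixed wire-mesh guard screen 255 mm high stands along the bench at y = -0.34 (x from 0.48 to 0.93), with a side panel at x = 0.79 (y from -0.34 to -0.03): pass over it with the fingertips above 0.3 m.
- centre_punch: Steel centre punch, 108 mm long, 11 mm thick, loose, on the box's +y side: leave it alone. Origin: centre of its underside.
- scriber: Thin steel scriber, 150 mm long, 8 mm thick, loose, in front of the box: leave it alone. Origin: centre of its underside.
Mind the look-alikes: they are no part of the job. There is more than one size of the parts_box; the one meant has the size given above.

How it is judged:
By the outcome, as a careful person would: the job done as asked, in the order asked, and still so for the second after the job is handed in, with the robot touching nothing.
It also fails if it takes over 45 s, if anything falls off the work surface, if the arm or the gripper's body presses on something with over 40 N, if the wrist force passes 120 N, or if a joint passes its speed limit or range.

## Robot

A 7-joint arm with a two-finger parallel gripper is mounted at the origin on a cart in front of the work surface, level with it; the furniture and walls round the work are solid. World frame = base frame: x ahead of the robot, y to its left, z up, the work surface at z = 0. Lengths are in m, angles in rad, forces in N, time in s.
With the tool pointing down it reaches from about 0.4 to 0.875 m from the base axis. Payload 19.3 kg.
Tool frame: the origin (TCP) lies at the very end of the fingers, on their centre line; the grasp point (between the pads) lies 19 mm behind it; z points along the fingers, y is the direction in which the jaws open and shut (so a half turn about z gives the same grasp; the last joint's range is limited). The gripper opens to 85 mm and grips with 20 to 120 N. Pads are 22 mm wide; open, the fingers measure 114 mm over their backs; the gripper's body (76 mm by 85 mm) begins 54 mm behind the grasp point. The pads swing forward as they close: fully open they stand 13 mm farther back than shut.
Start: joints at [-1.271, 0.521, -0.036, 1.599, 0.021, 1.021, -0.113], TCP at [0.226, 0.583, 0.231] pointing down, gripper open.
Joint ranges: [-2.91, 2.91], [-0.3, 2.13], [-1.5, 1.42], [0.17, 2.43], [-1.26, 4.41], [0.16, 1.93], [-2.52, 2.52]. Speed limits (rad/s): [1.89, 1.89, 2.39, 2.39, 3.01, 3.01, 3.01].

## Interface

Orientations are given as [roll, pitch, yaw] about the fixed x, y, z axes, in that order (R = Rz(yaw) Ry(pitch) Rx(roll)).
In Python, from workcell import bot, vision, job_done gives the robot as it stands.
- The arm moves only by the tool arm_command, never from a script. Its arguments are lists of equal length, an entry for each row: "gripper": the finger opening in cm, from 0 to 8.54; "slide": the shift along the tool's x, y, z in cm, a list of three; "turn": the turn, a rotation vector about the tool's x, y, z in degrees, a list of three. A call has 1 to 5 rows; each row is the pose to reach, as a shift and turn from the pose commanded when the call began, along the tool's axes at that moment; what a row does not reach only later rows make up. A row lasts 1/8 s, in which the tool goes at most 62.5 mm and 10.7 degrees, less where a joint would pass 70% of its speed; a pose out of reach is approached as far as the arm can. A call with a gripper value outside its range is refused whole. The fingers move at their own pace and stop on an object; "force" is the grip in N (left out, the last holds). Time passes only in rows, so rows that repeat a pose let the fingers close. It gives the time, the measured TCP pose, the force and the opening at its end, in the units of the state.
- bot.observe(): the state, without advancing time (a new reading comes with each control period).
- vision.grab_frame(name): name is "side" or "top"; returns the picture (384x512x3 uint8, blue, green, red); there is no depth.
- vision.camera_model(name): a dict with "mtx" (3x3 intrinsics, pixels), "T" (4x4, takes a point from camera to world coordinates). Camera axes: x right, y down, z forward; pixel columns grow to the right and rows downward; lengths in m; the calibration is good to about 2 mm. A picture is of the moment at which its call begins. camera_model takes no time and is no camera call.
- job_done(): hands the job in, once; it reports no verdict.
The state is a dict: "clock": time; "qpos": joint angles; "qd": joint speeds; "joint_efforts": joint torques, N m; "position": TCP position; "tool_rot": TCP orientation; "force": force on the tool from outside, world axes, zero at the start; "moment": the same for the moment, N m; "grip_width": finger opening in m.
Only numpy, scipy, OpenCV 4.12 (cv2) and the standard library are available. Lean on these libraries where they do the work, as an engineer would, in place of code of your own. Each camera call takes 0.05 s, during which the arm holds its last target. There are 200 camera calls.

## Working session

There is one attempt and no reset: what is moved stays moved. The work goes in short steps, Python scripts to look and compute and a tool call to move; the robot and the scene stay as the last step left them, time stands still between calls to the robot, and variables do not carry over. Pictures are saved under pics/ and viewed, about 8 in all and at most 12, crops included, and the job is handed in when it is done.

Besides the shell and the picture viewer there is one more tool, called as name(argument=value, ...), one argument or row to a line, values as JSON. arm_command: Moves the arm, as the interface text tells. Its arguments: {"type":"object","properties":{"gripper":{"type":"array","items":{"type":"number"}},"slide":{"type":"array","items":{"type":"array","items":{"type":"number"}}},"turn":{"type":"array","items":{"type":"array","items":{"type":"number"}}},"force":{"type":"number"}},"required":["gripper","slide","turn"]}

```bash
mkdir -p pics; ls; python3 - <<'E'
from workcell import bot, vision
import cv2,numpy as np
for n in("top","side"):
    cv2.imwrite(f"pics/{n}0.png",vision.grab_frame(n)); m=vision.camera_model(n); print(n,np.round(m["mtx"],1).tolist(),np.round(m["T"],3).tolist())
print(bot.observe())
E
```

```text
pics
top [[446.6, 0.0, 258.6], [0.0, 446.6, 192.4], [0.0, 0.0, 1.0]] [[0.038, -0.974, 0.222, 0.393], [-0.999, -0.038, 0.002, 0.057], [0.007, -0.222, -0.975, 1.151], [0.0, 0.0, 0.0, 1.0]]
side [[374.1, 0.0, 256.9], [0.0, 374.1, 192.4], [0.0, 0.0, 1.0]] [[-0.924, -0.232, 0.303, 0.376], [-0.381, 0.579, -0.72, 0.691], [-0.008, -0.781, -0.624, 0.615], [0.0, 0.0, 0.0, 1.0]]
{'clock': 0.1, 'qpos': array([-1.27122327,  0.52198041, -0.03634063,  1.59992886,  0.02122806,
        1.02108746, -0.11279875]), 'qd': array([-0.00044268, -0.0001267 , -0.00075709, -0.00153599, -0.00143245,
       -0.00098975,  0.00062437]), 'joint_efforts': array([ 4.29566295e-03, -9.28487921e+01,  1.98442921e+00, -3.70533836e+01,
        1.81651331e-02,  5.40712557e-03,  2.59801533e-05]), 'position': array([0.22580327, 0.5824737 , 0.23077487]), 'tool_rot': array([-3.14057817e+00,  8.73827038e-05,  2.77183564e+00]), 'force': array([ 0.48521455, -0.16673073, -0.2984724 ]), 'moment': array([-0.01500069, -0.03308215, -0.00118065]), 'grip_width': 0.08517044872937823}
```

View pics/top0.png

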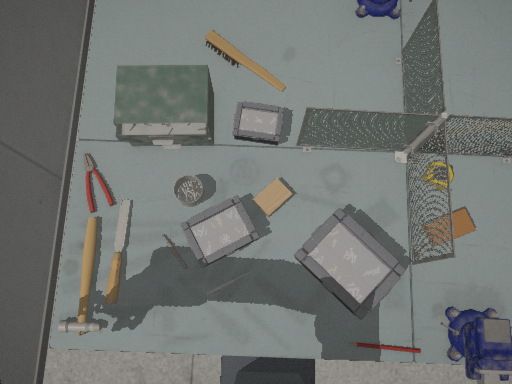

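View pics/side0.png

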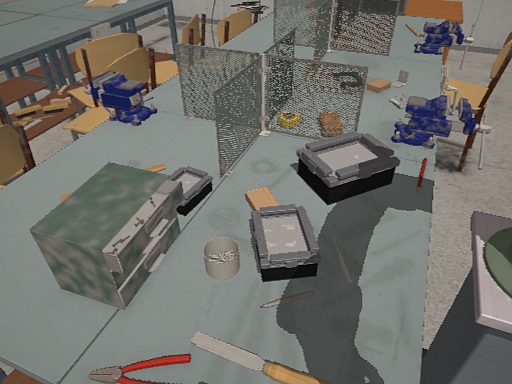

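The top view shows three grey-lidded boxes: small at (260,120), middle at (222,230) and large at (352,262). The tin is at (188,190), the offcut at (273,195), the punch at about (175,252) and the scriber at about (230,282), all of which surround the middle box. I'll check its size and take a close crop.

```bash
cat > h.py <<'E'
import numpy as np,cv2
from workcell import vision
def ray(n,p,z):
    m=vision.camera_model(n);T=np.array(m["T"]);K=np.array(m["mtx"])
    d=T[:3,:3]@np.linalg.solve(K,[p[0],p[1],1.]);o=T[:3,3]
    return o+d*(z-o[2])/d[2]
def proj(n,P):
    m=vision.camera_model(n);T=np.array(m["T"]);K=np.array(m["mtx"])
    c=K@(T[:3,:3].T@(np.array(P)-T[:3,3]));return c[:2]/c[2]
E
python3 - <<'E'
from h import *
t=cv2.imread("pics/top0.png");s=cv2.imread("pics/side0.png")
a=cv2.resize(t[170:300,155:305],None,fx=4,fy=4,interpolation=cv2.INTER_CUBIC)
cv2.imwrite("pics/ct.png",a)
b=cv2.resize(s[190:320,195:365],None,fx=4,fy=4,interpolation=cv2.INTER_CUBIC)
cv2.imwrite("pics/cs.png",b)
for p in [(198,235),(208,248),(222,230),(245,205),(230,205),(188,190),(155,160)]: print(p,t[p[1],p[0]])
E
```

```text
(198, 235) [149 151 154]
(208, 248) [156 156 158]
(222, 230) [149 150 152]
(245, 205) [86 90 84]
(230, 205) [ 99  96 100]
(188, 190) [114 117 122]
(155, 160) [141 143 135]
```

View pics/ct.png

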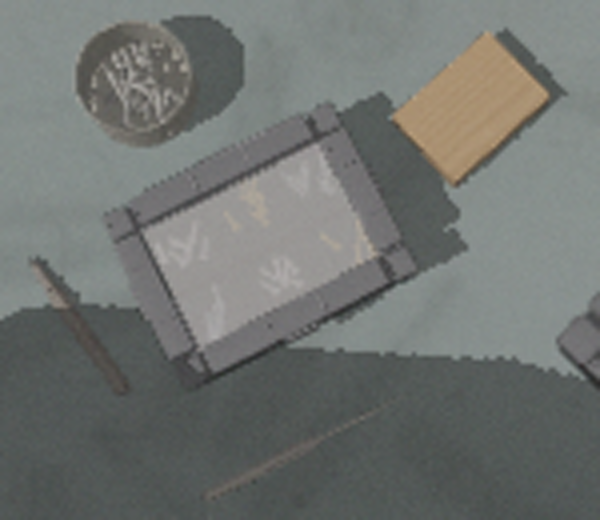

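View pics/cs.png

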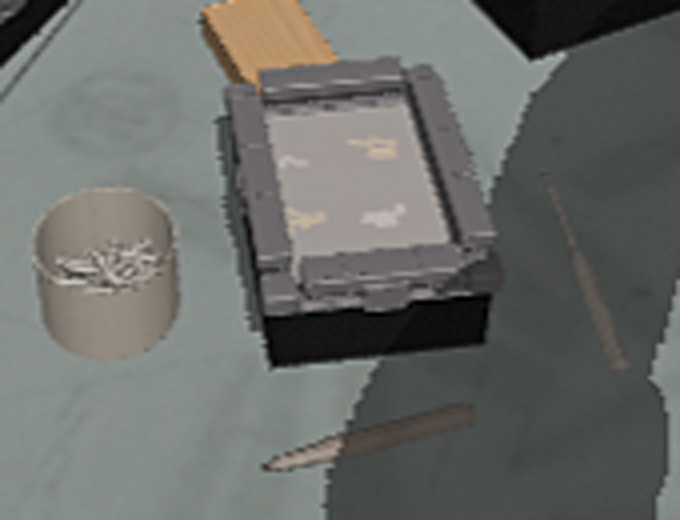

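The crop shows the middle box's corner tops at about (105,212), (333,103), (415,272) and (203,380) in crop pixels. The tin, offcut, punch and scriber lie around it as described. Next I'll work out positions and sizes.

```bash
cat >> h.py <<'E'
def boxpose(C): # C: BL.. order [+x+y, +x-y, -x-y, -x+y]
    C=np.array(C)[:,:2]; c=C.mean(0); v=(C[0]-C[1]+C[3]-C[2]); yaw=np.arctan2(v[1],v[0])-np.pi/2
    return c,yaw
E
python3 - <<'E'
from h import *
px=[(105,212),(333,103),(415,272),(203,380)]
P=[ray("top",((x-1.5)/4+155,(y-1.5)/4+170),.06) for x,y in px]
print(np.round(P,3)); print([round(np.linalg.norm(P[i]-P[(i+1)%4]),3) for i in range(4)])
c,y=boxpose(P);print("top",c.round(4),np.degrees(y))
px=[(266,312),(226,83),(435,62),(497,232)]
S=[ray("side",((x-1.5)/4+195,(y-1.5)/4+190),.06) for x,y in px]
print(np.round(S,3)); print([round(np.linalg.norm(S[i]-S[(i+1)%4]),3) for i in range(4)])
R=lambda y:np.array([[np.cos(y),-np.sin(y)],[np.sin(y),np.cos(y)]])
for n,l in(("front",(-.051,0)),("back",(.051,0)),("left",(0,.071)),("right",(0,-.071))):
    q=c+R(y)@l; print(n,q.round(4))
E
```

```text
[[0.558 0.247 0.06 ]
 [0.632 0.11  0.06 ]
 [0.528 0.055 0.06 ]
 [0.458 0.18  0.06 ]]
[np.float64(0.156), np.float64(0.118), np.float64(0.144), np.float64(0.12)]
top [0.5437 0.1479] 28.830700531458533
[[0.551 0.259 0.06 ]
 [0.633 0.115 0.06 ]
 [0.529 0.054 0.06 ]
 [0.462 0.169 0.06 ]]
[np.float64(0.166), np.float64(0.12), np.float64(0.132), np.float64(0.127)]
front [0.499  0.1233]
back [0.5884 0.1725]
left [0.5095 0.2101]
right [0.578  0.0857]
```

The middle box measures about 157 x 119 mm, so it is the 120 x 160 mm one. Its centre is at about (0.543, 0.150) with a yaw of about 28.3°. I'll approach with the fingers closed.

arm_command(
  gripper=[0,0,0,0,0],
  slide=[
    [-4.2,-3.3,0.9],
    [-8.4,-6.6,1.8],
    [-12.6,-9.9,2.7],
    [-16.8,-13.2,3.6],
    [-21,-16.4,4.5],
  ],
  turn=[
    [0,0,8],
    [0,0,16],
    [0,0,24],
    [0,0,32],
    [0,0,40.5],
  ],
)

```text
clock: 0.72
position: [0.363, 0.3523, 0.186]
tool_rot: [-3.142, 0.0, 2.06]
force: [0.1, 0.7, -0.5]
grip_width: 0.0001
```

```bash
cat >> h.py <<'E'
from workcell import bot
from scipy.spatial.transform import Rotation as Ro
def go(P):
    s=bot.observe();R=Ro.from_euler("xyz",s["tool_rot"]).as_matrix()
    print("clk",s["clock"],"pos",s["position"].round(4),"yaw",np.degrees(s["tool_rot"]).round(1),"F",s["force"].round(1),"w",round(s["grip_width"],4))
    print("slide cm",(R.T@(np.array(P)-s["position"])*100).round(2))
C=np.array([.543,.150]);YAW=np.radians(28.3)
def sec(n,z):
    l={"front":(-.051,0),"back":(.051,0),"left":(0,.071),"right":(0,-.071)}[n]
    c,s=np.cos(YAW),np.sin(YAW);return np.array([C[0]+c*l[0]-s*l[1],C[1]+s*l[0]+c*l[1],z])
E
python3 -c "
from h import *
go(sec('front',.12))"
```

```text
clk 0.725 pos [0.363  0.3523 0.186 ] yaw [-180.    0.  118.] F [ 0.1  0.7 -0.5] w 0.0001
slide cm [-26.33   1.28   6.6 ]
```

arm_command(
  gripper=[0,0,0,0,0],
  slide=[
    [-5.4,0.3,1.3],
    [-10.8,0.6,2.6],
    [-16.2,0.9,4],
    [-21.6,1.1,5.3],
    [-26.3,1.3,6.6],
  ],
  turn=[
    [0,0,0],
    [0,0,0],
    [0,0,0],
    [0,0,0],
    [0,0,0],
  ],
)

```text
clock: 1.35
position: [0.4993, 0.1266, 0.1197]
tool_rot: [-3.141, 0.0, 2.064]
force: [0.5, 0.4, 0.7]
grip_width: 0.0002
```

```bash
python3 -c "
from h import *
go(sec('front',.075))
f=[]
for n,(u,v,r) in {'side':(230,160,75),'top':(222,220,75)}.items():
    g=vision.grab_frame(n)
    for k in ('front','back','left','right'):
        p=proj(n,sec(k,.0685)); cv2.circle(g,tuple(np.int32(np.round(p))),1,(0,0,255),-1)
    u,v=np.int32(proj(n,[.54,.15,.06])); f.append(cv2.resize(g[v-65:v+65,u-65:u+65],(390,390),interpolation=cv2.INTER_CUBIC))
cv2.imwrite('pics/h1.png',np.hstack(f))"
```

```text
clk 1.35 pos [0.4993 0.1266 0.1197] yaw [-180.     0.   118.3] F [0.5 0.4 0.7] w 0.0002
slide cm [-0.02 -0.14  4.47]
```

View pics/h1.png

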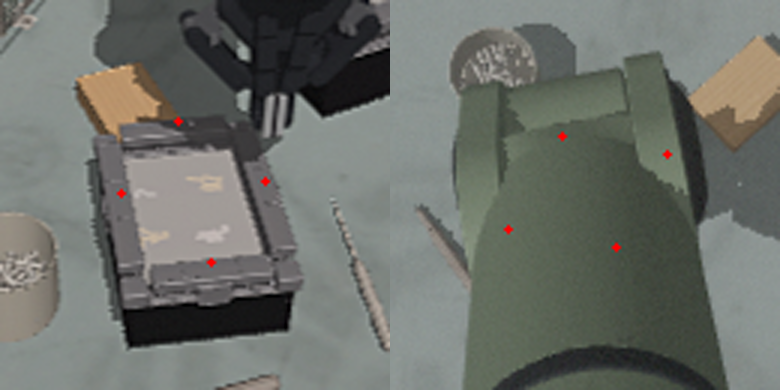

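```bash
python3 -c "
from h import *
c,s=np.cos(YAW),np.sin(YAW);R=np.array([[c,-s],[s,c]])
for n,(x,y) in dict(left=(378,264),right=(333,74),front=(455,155),back=(258,180)).items():
    P=ray('side',((x-1.5)/4+195,(y-1.5)/4+190),.0685)[:2]; print('side',n,P.round(4),(R.T@(P-C)).round(4))
for n,(x,y) in dict(left=(160,300),right=(367,188),front=(295,315),back=(222,170)).items():
    P=ray('top',((x-1.5)/4+155,(y-1.5)/4+170),.0685)[:2]; print('top',n,P.round(4),(R.T@(P-C)).round(4))
t=cv2.imread('pics/side0.png');
for k in ('left','right'):
    p=proj('side',sec(k,.0685));print(k,p.round(1)) 
g=cv2.resize(t[195:275,245:325],(560,560),interpolation=cv2.INTER_NEAREST)
cv2.imwrite('pics/c2.png',np.clip(g.astype(float)*1.5,0,255).astype(np.uint8))
"
```

```text
side left [0.5088 0.2183] [0.0023 0.0763]
side right [0.5765 0.0951] [ 0.0035 -0.0642]
side front [0.4956 0.1319] [-0.0503  0.0065]
side back [0.5839 0.1872] [0.0537 0.0134]
top left [0.5039 0.2082] [-0.0068  0.0698]
top right [0.5774 0.0861] [-0.     -0.0726]
top front [0.498  0.1261] [-0.0509  0.0003]
top back [0.5851 0.1757] [0.0492 0.0027]
left [289.8 253.5]
right [279. 206.]
```

View pics/c2.png

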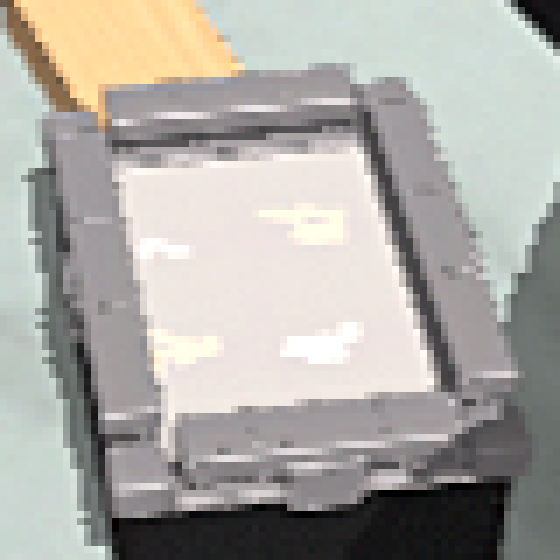

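The crop shows all four bars standing proud, with their centres within about 5 mm of my estimate. The two views differ by about 7 mm along the box's y axis, so I'm shifting the centre 2.5 mm towards +y. Now to press the front section.

arm_command(
  gripper=[0,0,0,0,0],
  slide=[
    [0,0,2.5],
    [0,0,4.5],
    [0,0,5.0],
    [0,0,5.3],
    [0,0,5.6],
  ],
  turn=[
    [0,0,0],
    [0,0,0],
    [0,0,0],
    [0,0,0],
    [0,0,0],
  ],
)

```text
clock: 2.08
position: [0.4985, 0.1287, 0.0649]
tool_rot: [3.141, -0.0, 2.065]
force: [-3.0, -0.6, 3.5]
grip_width: 0.0003
```

```bash
sed -i 's/^C=.*;YAW/C=np.array([.542,.152]);YAW/' h.py; python3 -c "
from h import *
go(sec('front',.06))"
```

```text
clk 2.075 pos [0.4985 0.1287 0.0649] yaw [180.   -0.  118.3] F [-3.  -0.6  3.5] w 0.0003
slide cm [-0.01 -0.17  0.49]
```

arm_command(
  gripper=[0,0,0,0],
  slide=[
    [0,0,0.2],
    [0,0,0.4],
    [0,0,0.5],
    [0,0,0.5],
  ],
  turn=[
    [0,0,0],
    [0,0,0],
    [0,0,0],
    [0,0,0],
  ],
)

```text
clock: 2.58
position: [0.4986, 0.1285, 0.0593]
tool_rot: [3.142, 0.0, 2.065]
force: [0.1, 0.0, -0.1]
grip_width: 0.0
```

arm_command(
  gripper=[0,0],
  slide=[
    [0,0,0.1],
    [0,0,0.15],
  ],
  turn=[
    [0,0,0],
    [0,0,0],
  ],
)

```text
clock: 2.82
position: [0.4987, 0.1285, 0.0585]
tool_rot: [3.141, -0.0, 2.065]
force: [-6.6, -1.5, 25.6]
grip_width: 0.0
```

The front section snapped and the tip reached the hard stop. Next, the back section.

arm_command(
  gripper=[0,0,0,0,0],
  slide=[
    [0,0,-4],
    [0,5,-4],
    [0,10,-4],
    [0,10,-4],
    [0,10,-1.9],
  ],
  turn=[
    [0,0,0],
    [0,0,0],
    [0,0,0],
    [0,0,0],
    [0,0,0],
  ],
)

```text
clock: 3.45
position: [0.5871, 0.176, 0.0773]
tool_rot: [3.14, 0.0, 2.065]
force: [0.6, 0.8, -0.4]
grip_width: -0.0001
```

```bash
python3 -c "
from h import *
go(sec('back',.06))"
```

```text
clk 3.45 pos [0.5871 0.176  0.0773] yaw [179.9   0.  118.3] F [ 0.6  0.8 -0.4] w -0.0001
slide cm [ 0.03 -0.01  1.73]
```

arm_command(
  gripper=[0,0,0,0,0],
  slide=[
    [0,0,0.7],
    [0,0,1.1],
    [0,0,1.4],
    [0,0,1.7],
    [0,0,1.8],
  ],
  turn=[
    [0,0,0],
    [0,0,0],
    [0,0,0],
    [0,0,0],
    [0,0,0],
  ],
)

```text
clock: 4.08
position: [0.5868, 0.176, 0.059]
tool_rot: [3.141, 0.0, 2.065]
force: [-2.7, -0.3, 7.7]
grip_width: 0.0002
```

arm_command(
  gripper=[0,0],
  slide=[
    [0,0,0.05],
    [0,0,0.1],
  ],
  turn=[
    [0,0,0],
    [0,0,0],
  ],
)

```text
clock: 4.32
position: [0.587, 0.1761, 0.0587]
tool_rot: [3.141, 0.0, 2.065]
force: [-3.6, -1.2, 16.9]
grip_width: -0.0002
```

The back section is at its stop too. Next, the left section.

arm_command(
  gripper=[0,0,0,0,0],
  slide=[
    [0,0,-4],
    [3.6,-2.6,-4],
    [7.1,-5.1,-4],
    [7.1,-5.1,-4],
    [7.1,-5.1,-1.9],
  ],
  turn=[
    [0,0,0],
    [0,0,0],
    [0,0,0],
    [0,0,0],
    [0,0,0],
  ],
)

```text
clock: 4.95
position: [0.5093, 0.2149, 0.0779]
tool_rot: [3.138, 0.0, 2.065]
force: [0.8, 0.2, 0.1]
grip_width: 0.0003
```

```bash
python3 -c "
from h import *
go(sec('left',.06))
g=vision.grab_frame('side')
cv2.imwrite('pics/l1.png',cv2.resize(g[185:295,225:345],(600,550),interpolation=cv2.INTER_CUBIC))"
```

```text
clk 4.95 pos [0.5093 0.2149 0.0779] yaw [179.8   0.  118.3] F [0.8 0.2 0.1] w 0.0003
slide cm [ 0.01 -0.1   1.79]
```

View pics/l1.png

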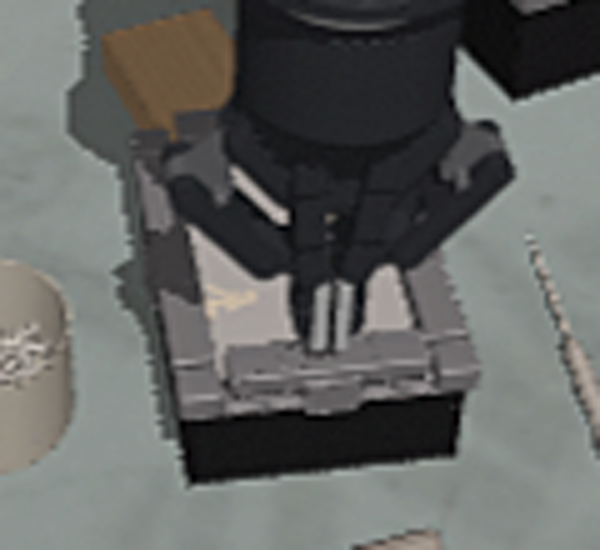

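The side view shows the front and back bars flush with the corner pieces. The fingertips are at about (330,350), over the left bar, which is still proud. Pressing it.

arm_command(
  gripper=[0,0,0,0,0],
  slide=[
    [0,0,0.7],
    [0,0,1.1],
    [0,0,1.4],
    [0,0,1.7],
    [0,0,1.8],
  ],
  turn=[
    [0,0,0],
    [0,0,0],
    [0,0,0],
    [0,0,0],
    [0,0,0],
  ],
)

```text
clock: 5.62
position: [0.5081, 0.2143, 0.0588]
tool_rot: [3.142, -0.0, 2.065]
force: [-2.3, -0.2, 11.6]
grip_width: -0.0003
```

arm_command(
  gripper=[0,0],
  slide=[
    [0,0,0.05],
    [0,0,0.1],
  ],
  turn=[
    [0,0,0],
    [0,0,0],
  ],
)

```text
clock: 5.88
position: [0.5083, 0.2145, 0.0586]
tool_rot: [3.141, -0.0, 2.065]
force: [-5.9, -2.1, 22.0]
grip_width: 0.0001
```

The left section is shut. The right section is 142 mm along the tool's −x axis.

arm_command(
  gripper=[0,0,0,0,0],
  slide=[
    [0,0,-4],
    [-5,0,-4],
    [-10,0,-4],
    [-14.2,0,-4],
    [-14.2,0,-1.9],
  ],
  turn=[
    [0,0,0],
    [0,0,0],
    [0,0,0],
    [0,0,0],
    [0,0,0],
  ],
)

```text
clock: 6.5
position: [0.5776, 0.0856, 0.0778]
tool_rot: [3.139, 0.002, 2.06]
force: [-0.3, 1.7, -0.4]
grip_width: -0.0004
```

```bash
python3 -c "
from h import *
go(sec('right',.06))"
```

```text
clk 6.5 pos [0.5776 0.0856 0.0778] yaw [1.799e+02 1.000e-01 1.180e+02] F [-0.3  1.7 -0.4] w -0.0004
slide cm [0.44 0.   1.78]
```

arm_command(
  gripper=[0,0,0,0,0],
  slide=[
    [0,0,0.7],
    [0,0,1.1],
    [0,0,1.4],
    [0,0,1.7],
    [0,0,1.8],
  ],
  turn=[
    [0,0,0],
    [0,0,0],
    [0,0,0],
    [0,0,0],
    [0,0,0],
  ],
)

```text
clock: 7.12
position: [0.5754, 0.0897, 0.0589]
tool_rot: [3.141, -0.0, 2.065]
force: [-1.4, 0.3, 8.4]
grip_width: -0.0002
```

arm_command(
  gripper=[0,0],
  slide=[
    [0,0,0.05],
    [0,0,0.1],
  ],
  turn=[
    [0,0,0],
    [0,0,0],
  ],
)

```text
clock: 7.38
position: [0.5757, 0.0896, 0.0586]
tool_rot: [3.141, -0.0, 2.065]
force: [-5.0, 0.4, 19.4]
grip_width: 0.0005
```

arm_command(
  gripper=[0,0,0,0,0],
  slide=[
    [0,0,-4],
    [0,0,-9],
    [1,0,-14],
    [6,-1,-16],
    [11,-2,-17],
  ],
  turn=[
    [0,0,0],
    [0,0,0],
    [0,0,0],
    [0,0,0],
    [0,0,0],
  ],
)

```text
clock: 8.0
position: [0.5051, 0.1777, 0.2292]
tool_rot: [3.139, -0.0, 2.064]
force: [1.1, 1.0, 0.1]
grip_width: 0.0003
```

arm_command(
  gripper=[0,0,0,0,0],
  slide=[
    [5,-1,0],
    [10,-2,0],
    [15,-3,0],
    [20,-4,0],
    [25,-4,0],
  ],
  turn=[
    [0,0,0],
    [0,0,0],
    [0,0,0],
    [0,0,0],
    [0,0,0],
  ],
)

```text
clock: 8.62
position: [0.3505, 0.3789, 0.2282]
tool_rot: [3.141, -0.0, 2.065]
force: [0.4, 0.0, 0.6]
grip_width: 0.0003
```

arm_command(
  gripper=[0,0,0],
  slide=[
    [5,0,0],
    [8,0,0],
    [8,0,0],
  ],
  turn=[
    [0,0,0],
    [0,0,0],
    [0,0,0],
  ],
)

```text
clock: 9.0
position: [0.3122, 0.45, 0.2276]
tool_rot: [-3.141, -0.001, 2.068]
force: [0.3, -0.1, -0.4]
grip_width: -0.0001
```

```bash
python3 -c "
from h import *
go(sec('right',.06))
g=vision.grab_frame('side');t=vision.grab_frame('top')
cv2.imwrite('pics/e1.png',np.hstack([cv2.resize(g[185:310,195:345],(400,333),interpolation=cv2.INTER_CUBIC),cv2.resize(t[170:295,155:305],(400,333),interpolation=cv2.INTER_CUBIC)]))"
```

```text
clk 9.0 pos [0.3122 0.45   0.2276] yaw [-180.    -0.   118.5] F [ 0.3 -0.1 -0.4] w -0.0001
slide cm [-44.27   5.94  16.74]
```

View pics/e1.png

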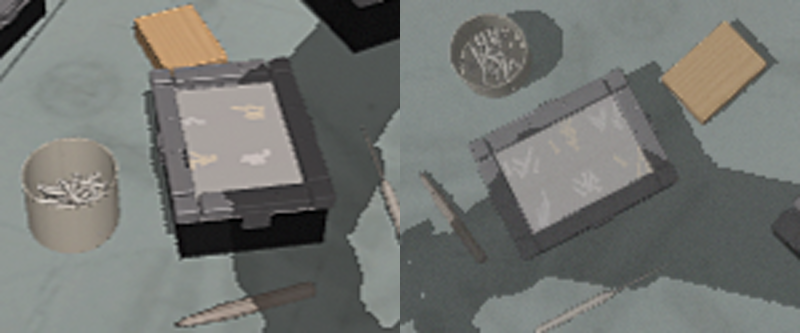

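Both views show all four sections flush with the corner pieces. The box and its neighbours look unmoved and the arm is clear, so I'm handing in.

```bash
python3 -c "
from workcell import job_done
print(job_done())"
```

```text
the job is handed in; nothing more can be done
None
```

I pressed the four sections of the lid's rim with the closed fingertips, in the order front, back, left, right, and handed the job in at about 9 s. The lid looks fully shut all round.

- **Shut sections:** each section ended against its hard stop at a fingertip height of about 58.6 mm. The readings there were 17 to 26 N, which stays under the limits. That is about 1 mm below the 59.5 to 60 mm given for a shut section, which I put down to a small height offset.
- **Final pictures:** in both camera views the four sections lie flush with the corner pieces. By eye, the box, tin, offcut, punch and scriber look unmoved; I did not measure them again.
- **Arm:** it finished clear of everything at about 0.23 m height, with near-zero force.
- **Disagreement:** the two cameras differed by about 7 mm on the box's position along its y axis. I used a value in between, and every press landed on its section.

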